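# Set out the stoppered flasks on their mats

## Task

Set out the bench for the next class: stand each of the four round stoppered flasks upright in the middle of the cork mat whose rim has the colour of its stopper. Some flasks stand on another's mat, so clear a mat before you fill it. Lift the flasks and set them down, do not drop or knock over any, and leave the two square brown bottles where they stand.

Things in the scene. Friction and masses are not known exactly. Their poses are not given: they have to be found in the camera images.
- flask_blue_center (a point): Round clear-glass flask, blue stopper, 124 mm tall, 160 g. Point: on its axis, 62 mm above its flat foot; z is up. Foot 44 mm wide, belly 66 mm; neck 25 mm wide, from 78 to 102 mm up; stopper a cylinder 34 mm wide, from 102 to 124 mm up (middle 51 mm above this point), fixed firmly: lift by it. At the start it stands on the bench or on a mat of another colour.
- flask_yellow_center (a point): Round clear-glass flask, yellow stopper, 124 mm tall, 160 g. Point: on its axis, 62 mm above its flat foot; z is up. Foot 44 mm wide, belly 66 mm; neck 25 mm wide, from 78 to 102 mm up; stopper a cylinder 34 mm wide, from 102 to 124 mm up (middle 51 mm above this point), fixed firmly: lift by it. At the start it stands on the bench or on a mat of another colour.
- flask_green_center (a point): Round clear-glass flask, green stopper, 124 mm tall, 160 g. Point: on its axis, 62 mm above its flat foot; z is up. Foot 44 mm wide, belly 66 mm; neck 25 mm wide, from 78 to 102 mm up; stopper a cylinder 34 mm wide, from 102 to 124 mm up (middle 51 mm above this point), fixed firmly: lift by it. At the start it stands on the bench or on a mat of another colour.
- flask_white_center (a point): Round clear-glass flask, white stopper, 124 mm tall, 160 g. Point: on its axis, 62 mm above its flat foot; z is up. Foot 44 mm wide, belly 66 mm; neck 25 mm wide, from 78 to 102 mm up; stopper a cylinder 34 mm wide, from 102 to 124 mm up (middle 51 mm above this point), fixed firmly: lift by it. At the start it stands on the bench or on a mat of another colour.
- mat_blue: Round cork mat with a blue rim, 110 mm across and 6 mm thick, fixed flat on the bench (cork middle 80 mm across, blue rim 15 mm wide). The origin is the centre of its underside, at bench height. Home of the flask with the blue stopper.
- mat_yellow: Round cork mat with a yellow rim, 110 mm across and 6 mm thick, fixed flat on the bench (cork middle 80 mm across, yellow rim 15 mm wide). The origin is the centre of its underside, at bench height. Home of the flask with the yellow stopper.
- mat_green: Round cork mat with a green rim, 110 mm across and 6 mm thick, fixed flat on the bench (cork middle 80 mm across, green rim 15 mm wide). The origin is the centre of its underside, at bench height. Home of the flask with the green stopper.
- mat_white: Round cork mat with a white rim, 110 mm across and 6 mm thick, fixed flat on the bench (cork middle 80 mm across, white rim 15 mm wide). The origin is the centre of its underside, at bench height. Home of the flask with the white stopper.
- bottle_blue_center (a point): Square brown glass reagent bottle with a blue screw cap, 60 x 60 mm body 80 mm high, cap 38 mm across, 114 mm tall in all, 280 g, standing loose on the bench. The point is on its axis, 57 mm above its foot. Not one of the flasks: it stays where it is.
- bottle_green_center (a point): Square brown glass reagent bottle with a green screw cap, 60 x 60 mm body 80 mm high, cap 38 mm across, 114 mm tall in all, 280 g, standing loose on the bench. The point is on its axis, 57 mm above its foot. Not one of the flasks: it stays where it is.
Mind the look-alikes: they are no part of the job. Leave any purple look-alike of the part that bears flask_yellow_center alone.

How it is judged:
By the outcome, as a careful person would: the job done as asked, in the order asked, and still so for the second after the job is handed in, with the robot touching nothing.
It also fails if it takes over 128 s, if anything falls off the work surface, if the arm or the gripper's body presses on something with over 40 N, if the wrist force passes 120 N, or if a joint passes its speed limit or range.

## Robot

A 6-joint arm with a two-finger parallel gripper is mounted at the origin on the work surface. World frame = base frame: x ahead of the robot, y to its left, z up, the work surface at z = 0. Lengths are in m, angles in degrees, forces in N, time in s.
With the tool pointing down it reaches from about 0.35 to 0.975 m from the base axis. Payload 17.4 kg.
Tool frame: the origin (TCP) lies between the finger pads; the fingertips stand 14 mm ahead of it and the grasp point (between the pads) lies 5 mm behind it; z points along the fingers, y is the direction in which the jaws open and shut (so a half turn about z gives the same grasp; the last joint's range is limited). The gripper opens to 85 mm and grips with 20 to 120 N. Pads are 22 mm wide; open, the fingers measure 114 mm over their backs; the gripper's body (76 mm by 85 mm) begins 54 mm behind the grasp point. The pads swing forward as they close: fully open they stand 13 mm farther back than shut.
Start: joints at [-70.749, 6.646, 82.598, -0, 90.757, -2.166], TCP at [0.246, -0.628, 0.245] pointing down, gripper open.
Joint ranges: [-162.19, 162.19], [-47.58, 125.68], [4.15, 143.07], [-65.23, 245.23], [0.69, 171.88], [-170.13, 170.13]. Speed limits (degrees/s): [108.29, 108.29, 127.2, 180, 180, 180].

## Interface

Orientations are given as a 3x3 rotation matrix whose columns are the frame's x, y, z axes.
In Python, from station import ctrl, vision, close_job gives the robot as it stands.
- The arm moves only by the tool play_rows, never from a script. Its argument "targets" is a list of rows, each a list of 3 entries, a list of its own where there are three numbers: the finger opening in mm, from 0 to 85.4, then the shift along the tool's x, y, z in mm, then the turn about the tool's z in degrees. A call has exactly 5 rows; each row is the pose to reach, as a shift and turn from the pose commanded when the call began, along the tool's axes at that moment; what a row does not reach only later rows make up. A row lasts 1/12 s, in which the tool goes at most 41.7 mm and 7.16 degrees, less where a joint would pass 70% of its speed; a pose out of reach is approached as far as the arm can. A call with a gripper value outside its range is refused whole. The fingers move at their own pace and stop on an object; "newtons" is the grip in N (left out, the last holds). Time passes only in rows, so rows that repeat a pose let the fingers close, or fill a call up. It gives the time, the measured TCP pose, the force and the opening at its end, in the units of the state.
- ctrl.read_state(): the state, without advancing time (a new reading comes with each control period).
- vision.grab_frame(name): name is "scene" or "top" or "wrist"; returns the picture (480x640x3 uint8, red, green, blue); there is no depth.
- vision.get_calibration(name): a dict with "mtx" (3x3 intrinsics, pixels), "extrinsics" (4x4, takes a point from world to camera coordinates). Camera axes: x right, y down, z forward; pixel columns grow to the right and rows downward; lengths in m; the calibration is good to about 2 mm. A picture is of the moment at which its call begins: read the wrist's pose just before it. get_calibration takes no time and is no camera call; for the wrist camera it gives the pose at the moment of the call.
- close_job(): hands the job in, once; it reports no verdict.
The state is a dict: "time": time; "joint_positions": joint angles; "qd": joint speeds; "joint_efforts": joint torques, N m; "position": TCP position; "tool_rot": TCP orientation; "wrist_force": force on the tool from outside, world axes, zero at the start; "wrist_torque": the same for the moment, N m; "finger_gap": finger opening in m.
Only numpy, scipy, OpenCV 4.12 (cv2) and the standard library are available. Lean on these libraries where they do the work, as an engineer would, in place of code of your own. Each camera call takes 0.05 s, during which the arm holds its last target.

## Working session

There is one attempt and no reset: what is moved stays moved. The work goes in short steps, Python scripts to look and compute and a tool call to move; the robot and the scene stay as the last step left them, time stands still between calls to the robot, and variables do not carry over. Pictures are saved under pics/ and viewed, and the job is handed in when it is done.

Besides the shell and the picture viewer there is one more tool, called after "Request:" by a JSON object that holds its "fn" and its "kwargs". play_rows: Moves the arm, as the interface text tells. Its arguments: {"type":"object","properties":{"targets":{"type":"array"},"newtons":{"type":"number"}},"required":["targets"]}

```bash
ls; mkdir -p pics
python3 - <<'E'
from station import ctrl, vision
import cv2
print(ctrl.read_state())
for n in("scene","top","wrist"):
    c=vision.get_calibration(n);print(n,c)
    cv2.imwrite(f"pics/{n}0.png",vision.grab_frame(n)[:,:,::-1])
E
```

```text
pics
{'time': 0.0, 'joint_positions': array([-7.07498735e+01,  6.67426597e+00,  8.26354818e+01,  1.54552305e-03,
        9.07579109e+01, -2.16646077e+00]), 'qd': array([-0.03428482, -0.02766577,  0.09108377,  0.0042464 ,  0.04987929,
       -0.07737318]), 'joint_efforts': array([-2.00416041e-03, -7.31995082e+01, -6.32486773e+01, -2.83749523e-04,
        6.46241766e-03,  1.48059335e-04]), 'position': array([ 0.24640578, -0.62822548,  0.24456337]), 'tool_rot': array([[ 9.30950033e-01,  3.65146414e-01, -3.63858570e-04],
       [ 3.65146589e-01, -9.30949357e-01,  1.12373337e-03],
       [ 7.15933095e-05, -1.17900134e-03, -9.99999302e-01]]), 'wrist_force': array([-0.42767318,  0.15392721, -0.96586203]), 'wrist_torque': array([ 0.02727756,  0.03383438, -0.0002414 ]), 'finger_gap': 0.08560834869480483}
scene {'mtx': array([[577.85258918,   0.        , 327.31690634],
       [  0.        , 577.85258918, 248.86626923],
       [  0.        ,   0.        ,   1.        ]]), 'extrinsics': array([[-0.85676489,  0.51567627,  0.00564882,  0.49921895],
       [ 0.3616151 ,  0.60853895, -0.70633906, -0
[... 291 characters left out ...]
       ]]), 'extrinsics': array([[ 0.02897697, -0.99947186, -0.0147087 , -0.01285597],
       [-0.99814915, -0.02814528, -0.05390848,  0.59239675],
       [ 0.05346602,  0.01624358, -0.99843754,  1.0946576 ],
       [ 0.        ,  0.        ,  0.        ,  1.        ]])}
wrist {'mtx': array([[381.75826286,   0.        , 318.11537458],
       [  0.        , 381.75826286, 237.3999123 ],
       [  0.        ,   0.        ,   1.        ]]), 'extrinsics': array([[ 0.36593315, -0.9306406 , -0.00100131, -0.67452628],
       [-0.88772086, -0.34937944,  0.29980942, -0.0389922 ],
       [-0.27936465, -0.10882132, -0.95399859,  0.37952279],
       [ 0.        ,  0.        ,  0.        ,  1.        ]])}
```

View pics/top0.png

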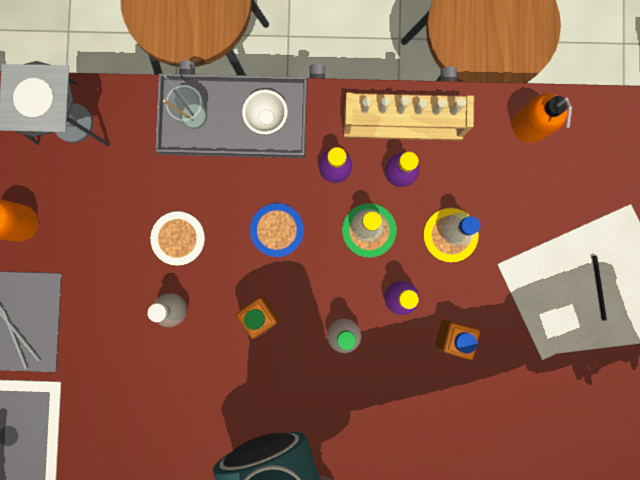

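View pics/scene0.png

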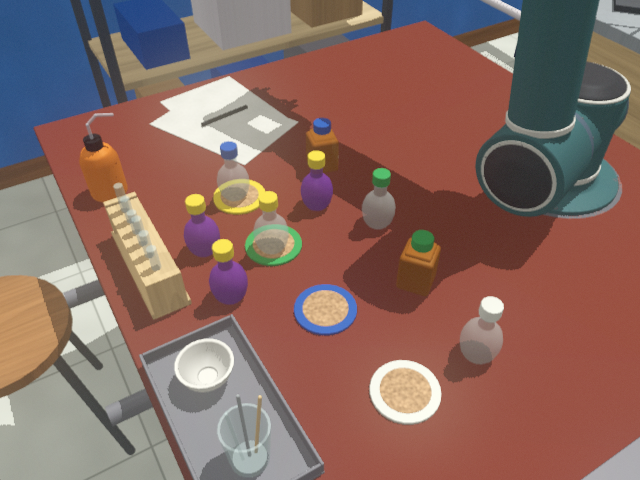

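View pics/wrist0.png

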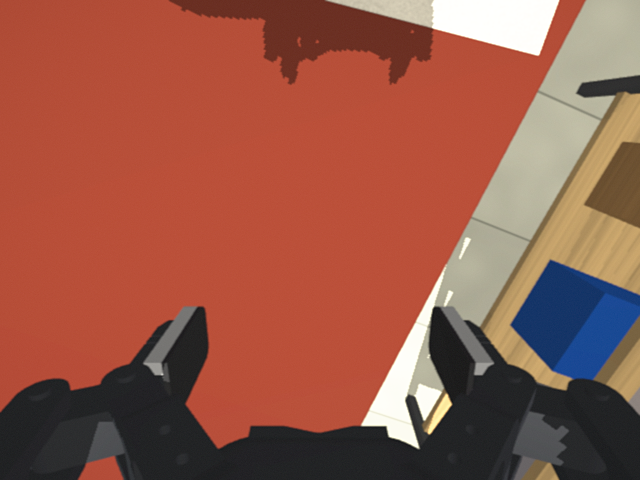

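The top view shows the white mat at (177,238) and the blue mat at (277,230), both empty. The green mat at (369,230) holds the yellow-stoppered clear flask, and the yellow mat at (451,235) holds the blue-stoppered one. The green flask (346,341) and white flask (158,313) stand on the bench. There are three purple look-alikes at (337,157), (408,161) and (408,299). Next I'll measure the positions.

```bash
cat > h.py <<'E'
import numpy as np, cv2
from station import ctrl, vision
def ray(c,u,v):
    E=c["extrinsics"];R=E[:3,:3];t=E[:3,3]
    return -R.T@t, R.T@np.linalg.inv(c["mtx"])@np.array([u,v,1.])
def onz(c,u,v,z):
    o,d=ray(c,u,v);return o+d*(z-o[2])/d[2]
def proj(c,p):
    E=c["extrinsics"];q=c["mtx"]@(E[:3,:3]@np.asarray(p)+E[:3,3]);return q[:2]/q[2]
def tri(c1,p1,c2,p2):
    o1,d1=ray(c1,*p1);o2,d2=ray(c2,*p2)
    s=np.linalg.lstsq(np.stack([d1,-d2],1),o2-o1,rcond=None)[0]
    a=o1+d1*s[0];b=o2+d2*s[1];return (a+b)/2,np.linalg.norm(a-b)
H={"blue":((105,125),120),"yellow":((24,34),120),"green":((50,80),90)}
def mask(img,col):
    h=cv2.cvtColor(img,cv2.COLOR_RGB2HSV)
    if col=="white": return cv2.inRange(h,(0,0,165),(180,50,255))
    (a,b),s=H[col]; return cv2.inRange(h,(a,s,50),(b,255,255))
def blobs(img,col,amin=60,amax=6000):
    n,l,st,ce=cv2.connectedComponentsWithStats(mask(img,col))
    return [(ce[i].round(1),st[i]) for i in range(1,n) if amin<st[i][4]<amax]
E
python3 - <<'E'
from h import *
for n in("top","scene"):
    im=cv2.imread(f"pics/{n}0.png")[:,:,::-1]
    for c in("blue","yellow","green","white"):
        for ce,st in blobs(im,c):
            print(n,c,ce,st, onz(vision.get_calibration(n),*ce,.119).round(3),onz(vision.get_calibration(n),*ce,.006).round(3))
E
```

```text
top blue [276.4 229.8] [250 203  54  54 978] [0.621 0.063 0.119] [0.631 0.071 0.006]
top blue [469.3 225.3] [460 217  20  18 287] [ 0.639 -0.288  0.119] [ 0.651 -0.319  0.006]
top blue [465.5 342.3] [455 333  22  20 339] [ 0.428 -0.284  0.119] [ 0.416 -0.314  0.006]
top yellow [336.4 156.7] [328 148  18  19 267] [ 0.759 -0.043  0.119] [ 0.784 -0.047  0.006]
top yellow [408.1 161.1] [399 152  19  19 274] [ 0.754 -0.175  0.119] [ 0.779 -0.193  0.006]
top yellow [446.1 237.7] [424 209  54  53 871] [ 0.615 -0.246  0.119] [ 0.624 -0.272  0.006]
top yellow [371.6 220.6] [363 212  18  18 266] [ 0.643 -0.111  0.119] [ 0.655 -0.121  0.006]
top yellow [408.1 299. ] [399 291  19  18 268] [ 0.502 -0.18   0.119] [ 0.499 -0.198  0.006]
top green [368.6 230.5] [342 204  54  53 997] [ 0.624 -0.105  0.119] [ 0.635 -0.116  0.006]
top green [254. 319.] [245 310  20  19 303] [0.458 0.098 0.119] [0.449 0.111 0.006]
top green [345.9 339.9] [337 331  19  19 287] [ 0.425 -0.069  0.119] [ 0.413 -0.075  0.006]
top white [264.  111.1] [ 242   89   46   46 1545] [0.84  0.093 0.119] [0.875 0.105 0.006]
top white
[... 3731 characters left out ...]
[ 61 341  16  15 112] [1.022 0.029 0.119] [ 1.033 -0.07   0.006]
scene white [405.  392.5] [ 369  360   72   64 1769] [0.661 0.326 0.119] [0.61  0.277 0.006]
scene white [ 63.1 388.5] [ 57 382  14  16  75] [1.044 0.09  0.119] [1.058 0.002 0.006]
scene white [ 29.7 440.3] [   0  396   72   84 2949] [1.096 0.143 0.119] [1.119 0.064 0.006]
scene white [244.8 446.5] [ 216  405   55   68 1230] [0.873 0.286 0.119] [0.859 0.23  0.006]
scene white [620.2 465.4] [ 583  438   57   42 1222] [0.499 0.538 0.119] [0.421 0.525 0.006]
scene white [292.4 468.9] [278 452  30  28 202] [0.837 0.34  0.119] [0.816 0.294 0.006]
scene white [269.2 472.5] [258 461  20  19 148] [0.862 0.33  0.119] [0.846 0.282 0.006]
```

Run:
```python
from h import *
im=cv2.imread("pics/scene0.png")
a=cv2.resize(im[130:270,180:300],None,fx=5,fy=4,interpolation=cv2.INTER_NEAREST)
cv2.imwrite("pics/crop1.png",a)
h=cv2.cvtColor(im,cv2.COLOR_BGR2HSV)
for (u,v) in [(229,146),(229,150),(229,154),(268,200),(268,205),(268,211)]: print(u,v,h[v,u])
T=vision.get_calibration("top");S=vision.get_calibration("scene")
for c,k in (("blue",0),("yellow",0),("green",0),("white",0)):
  for n,C in(("top",T),("scene",S)):
    i2=cv2.imread(f"pics/{n}0.png")[:,:,::-1]
    m=mask(i2,c)
    N,l,st,ce=cv2.connectedComponentsWithStats(m)
    for i in range(1,N):
        if 40<st[i][2]<75 and 30<st[i][3]<70 and 600<st[i][4]<2000:
            ct=max(cv2.findContours((l==i).astype('uint8'),cv2.RETR_EXTERNAL,cv2.CHAIN_APPROX_NONE)[0],key=len)
            P=np.array([onz(C,*p[0],.006)[:2] for p in ct])*1000
            hull=cv2.convexHull(P.astype(np.float32))
            A=np.c_[2*hull[:,0],np.ones(len(hull))];s=np.linalg.lstsq(A,(hull[:,0]**2).sum(1),rcond=None)[0]
            r=np.sqrt(s[2]+s[0]**2+s[1]**2)
            (cx,cy),rr=cv2.minEnclosingCircle(P.astype(np.float32))
            print(c,n,s[:2].round(1),r.round(1),"enc",round(cx,1),round(cy,1),round(rr,1))
```

```text
229 146 [111 131 202]
229 150 [112 120 181]
229 154 [115  71 119]
268 200 [ 26 161 253]
268 205 [ 24 158 158]
268 211 [ 24 146 152]
blue top [631.5  71.4] 54.1 enc 631.4 71.4 54.5
blue scene [630.8  71.8] 54.3 enc 630.6 72.0 54.9
yellow top [ 630.6 -280.8] 54.1 enc 630.8 -280.8 54.7
yellow scene [ 620.7 -269.1] 62.6 enc 623.2 -266.9 71.5
green top [ 635.8 -115.9] 54.1 enc 635.8 -116.1 54.8
green scene [ 635.2 -115.2] 54.9 enc 634.8 -114.9 55.8
white top [874.  103.8] 46.8 enc 874.0 103.7 47.2
white top [608.8 273. ] 54.6 enc 608.9 273.1 55.1
white top [ 465.2 -500.4] 37.5 enc 464.7 -499.9 42.7
white scene [ 995.7 -227.9] 49.8 enc 996.4 -227.6 54.2
white scene [ 982.2 -110.9] 46.1 enc 979.4 -109.3 52.6
white scene [608.  273.2] 55.2 enc 607.7 273.5 55.7
white scene [850.7 217.1] 48.1 enc 853.7 215.7 54.9
white scene [421.3 499.1] 48.8 enc 422.3 511.1 58.4
```

View pics/crop1.png

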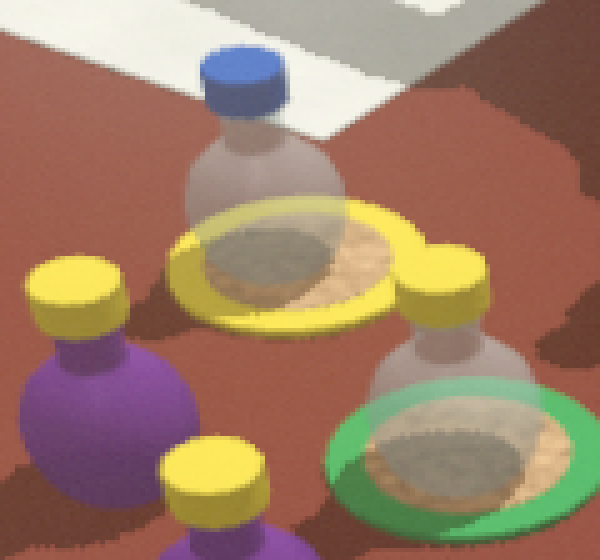

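Run:
```python
from h import *
T=vision.get_calibration("top");S=vision.get_calibration("scene")
for n,a,b in [("blue",(469.3,225.8),(228.7,150.)),("yellow",(371.6,220.6),(268.4,201.4)),("green",(345.9,340),(381.2,177)),("white",(156.7,312.5),(491,309)),
 ("botB",(465.5,342.3),(321.4,126.5)),("botG",(254,319),(422.2,240.5)),("p1",(336.4,156.7),(222.6,249.8)),("p2",(408.1,161.1),(195,203.6)),("p3",(408.1,299),(316.1,159.2))]:
    p,e=tri(T,a,S,b);print(n,(p*1000).round(1),round(e*1000,1), (onz(T,*a,.114)*1000).round(1),(onz(S,*b,.114)*1000).round(1))
```

```text
blue [ 637.4 -287.3  120.8] 0.9 [ 638.5 -289.4  114. ] [ 633.7 -296.2  114. ]
yellow [ 641.3 -109.7  120.3] 2.7 [ 643.1 -111.   114. ] [ 637.2 -115.7  114. ]
green [424.3 -69.1 115.8] 1.1 [424.5 -69.5 114. ] [422.4 -70.6 114. ]
white [464.1 276.4 115.4] 0.4 [463.8 277.  114. ] [463.3 275.6 114. ]
botB [ 425.5 -287.7  104.3] 1.1 [ 427.  -285.4  114. ] [ 432.6 -274.6  114. ]
botG [456.4  99.8 106.5] 1.0 [457.3  98.6 114. ] [461.5 105.7 114. ]
p1 [758.7 -43.1 116.1] 1.4 [759.8 -43.4 114. ] [757.5 -44.7 114. ]
p2 [ 753.9 -174.9  116.3] 1.4 [ 755.  -175.6  114. ] [ 752.6 -177.1  114. ]
p3 [ 501.4 -179.9  115.7] 1.3 [ 501.9 -180.5  114. ] [ 499.7 -181.5  114. ]
```

The measured stopper heights (about 115 on the bench, 120 on a mat) match what they should be. The blue flask goes first because its mat is free. I'll start by lining the tool up with the world axes.

Request:
{"fn": "play_rows", "kwargs": {"targets": [[85,[26,-11,0],7],[85,[52,-23,0],14],[85,[78,-34,0],21.4],[85,[104,-45,0],21.4],[85,[130,-57,0],21.4]], "newtons": 50}}

```text
time: 0.57
position: [0.3474, -0.5269, 0.2451]
tool_rot: [[1.0, -0.001, -0.0], [-0.001, -1.0, 0.0], [-0.0, -0.0, -1.0]]
wrist_force: [1.0, 0.3, -0.4]
finger_gap: 0.0847
```

Request:
{"fn": "play_rows", "kwargs": {"targets": [[85,[29,-24,0],0],[85,[58,-48,0],0],[85,[87,-72,0],0],[85,[116,-96,0],0],[85,[145,-120,0],0]]}}

```text
time: 0.98
position: [0.4928, -0.4063, 0.2452]
tool_rot: [[1.0, 0.0, -0.0], [0.0, -1.0, 0.0], [-0.0, -0.0, -1.0]]
wrist_force: [-0.0, -1.4, -0.1]
finger_gap: 0.0847
```

Request:
{"fn": "play_rows", "kwargs": {"targets": [[85,[29,-24,0],0],[85,[58,-48,0],0],[85,[87,-72,0],0],[85,[116,-96,0],0],[85,[145,-120,0],0]]}}

```text
time: 1.4
position: [0.6378, -0.2862, 0.2451]
tool_rot: [[1.0, 0.0, -0.0], [0.0, -1.0, 0.0], [-0.0, -0.0, -1.0]]
wrist_force: [0.1, -0.6, -0.0]
finger_gap: 0.085
```

Run:
```python
from h import *
print(ctrl.read_state()["position"].round(4))
c=vision.get_calibration("wrist");im=vision.grab_frame("wrist");cv2.imwrite("pics/w1.png",im[:,:,::-1])
for x in blobs(im,"blue"): print(x, (onz(c,*x[0],.13)*1000).round(1))
print(proj(c,[.6374,-.2873,.119]), np.linalg.inv(c["extrinsics"])[:3,3])
```

```text
[ 0.6378 -0.2862  0.2451]
(array([  5.7, 215.2]), array([  0, 179,  16,  70, 743], dtype=int32)) [653.3 -80.8 130. ]
(array([319.1, 234. ]), array([ 295,  208,   49,   53, 1979], dtype=int32)) [ 640.7 -286.6  130. ]
[319.99680086 233.90091942] [ 0.71491237 -0.28595042  0.37350482]
```

View pics/w1.png

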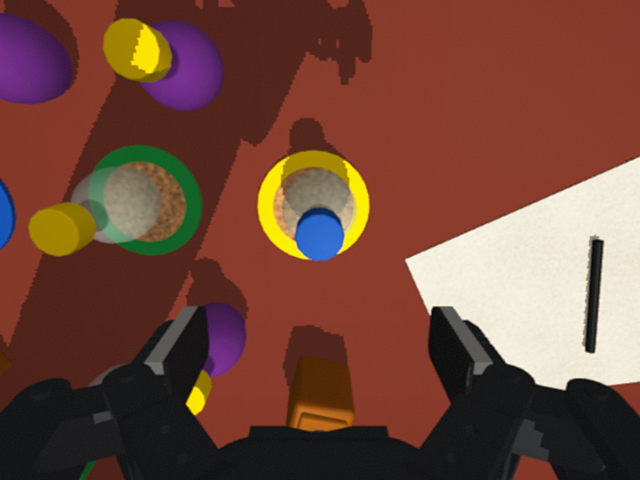

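The wrist view puts the blue stopper at (319,234), and the predicted position was (320,234), so they agree. The fingers are clear on both sides, so I'll descend.

Request:
{"fn": "play_rows", "kwargs": {"targets": [[85,[0,0,20],0],[85,[0,1,40],0],[85,[0,1,60],0],[85,[0,1,80],0],[85,[0,1,95],0]]}}

```text
time: 1.87
position: [0.6361, -0.2885, 0.1481]
tool_rot: [[1.0, 0.0, -0.002], [0.0, -1.0, 0.001], [-0.002, -0.001, -1.0]]
wrist_force: [-0.6, -0.3, -0.2]
finger_gap: 0.0851
```

Request:
{"fn": "play_rows", "kwargs": {"targets": [[85,[0,0,12],0],[85,[0,0,24],0],[85,[0,0,33],0],[85,[0,0,38],0],[85,[0,0,38],0]]}}

```text
time: 2.28
position: [0.6364, -0.2887, 0.1113]
tool_rot: [[1.0, 0.0, -0.001], [0.0, -1.0, 0.0], [-0.001, -0.0, -1.0]]
wrist_force: [-0.6, -0.4, 0.1]
finger_gap: 0.0851
```

Request:
{"fn": "play_rows", "kwargs": {"targets": [[20,[0,0,0],0],[20,[0,0,0],0],[20,[0,0,0],0],[20,[0,0,0],0],[20,[0,0,0],0]]}}

```text
time: 2.7
position: [0.6369, -0.2888, 0.1131]
tool_rot: [[1.0, 0.0, 0.001], [0.0, -1.0, -0.0], [0.001, 0.0, -1.0]]
wrist_force: [0.8, 0.7, 2.3]
finger_gap: 0.0328
```

Request:
{"fn": "play_rows", "kwargs": {"targets": [[20,[0,0,0],0],[20,[0,0,0],0],[20,[0,0,0],0],[20,[0,0,0],0],[20,[0,0,0],0]]}}

```text
time: 3.12
position: [0.6369, -0.2888, 0.1131]
tool_rot: [[1.0, 0.0, 0.001], [0.0, -1.0, -0.0], [0.001, 0.0, -1.0]]
wrist_force: [-0.2, 1.3, 6.3]
finger_gap: 0.0324
```

Gripped with a 32–33 mm gap on the 34 mm stopper. Now the lift.

Request:
{"fn": "play_rows", "kwargs": {"targets": [[20,[0,0,-5],0],[20,[0,0,-15],0],[20,[0,0,-30],0],[20,[0,0,-50],0],[20,[0,0,-70],0]]}}

```text
time: 3.53
position: [0.6365, -0.2888, 0.1842]
tool_rot: [[1.0, 0.0, -0.0], [0.0, -1.0, -0.0], [-0.0, 0.0, -1.0]]
wrist_force: [-0.3, -0.4, -1.2]
finger_gap: 0.0326
```

Request:
{"fn": "play_rows", "kwargs": {"targets": [[20,[0,0,-20],0],[20,[0,0,-40],0],[20,[0,0,-60],0],[20,[0,0,-72],0],[20,[0,0,-80],0]]}}

```text
time: 3.95
position: [0.6368, -0.2889, 0.2652]
tool_rot: [[1.0, 0.0, 0.002], [0.0, -1.0, -0.001], [0.002, 0.001, -1.0]]
wrist_force: [-1.0, 0.2, -1.0]
finger_gap: 0.0324
```

Run:
```python
from h import *
s=ctrl.read_state();print(s["position"].round(4),s["finger_gap"],s["wrist_force"].round(1))
im=vision.grab_frame("scene");cv2.imwrite("pics/s1.png",im[:,:,::-1])
```

```text
[ 0.6368 -0.2889  0.2652] 0.03240172355531786 [-1.   0.2 -1. ]
```

View pics/s1.png

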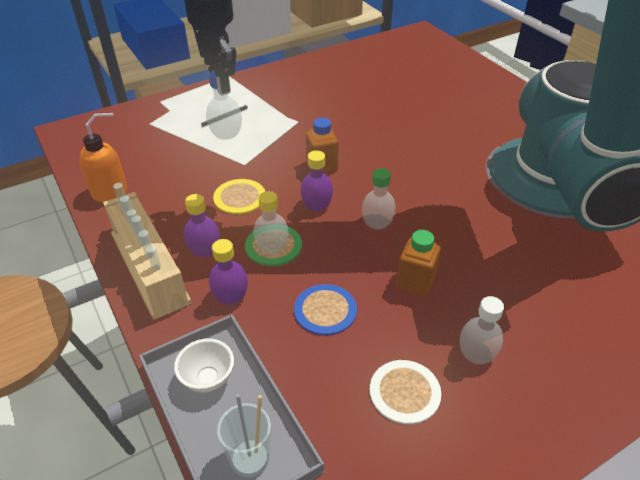

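The blue flask hangs upright in the gripper at (223,100) and the yellow mat at (240,196) is now clear. I'll carry it over the blue mat.

```bash
cat > mat.py <<'E'
from h import *
def mats(n,im,cols=("blue","yellow","green","white")):
  C=vision.get_calibration(n)
  for c in cols:
    N,l,st,ce=cv2.connectedComponentsWithStats(mask(im,c))
    for i in range(1,N):
        if 40<st[i][2]<75 and 25<st[i][3]<70 and 600<st[i][4]<2500:
            ct=max(cv2.findContours((l==i).astype('uint8'),cv2.RETR_EXTERNAL,cv2.CHAIN_APPROX_NONE)[0],key=len)
            P=np.array([onz(C,*p[0],.006)[:2] for p in ct])*1000
            h=cv2.convexHull(P.astype(np.float32))[:,0]
            s=np.linalg.lstsq(np.c_[2*h,np.ones(len(h))],(h**2).sum(1),rcond=None)[0]
            r=np.sqrt(s[2]+s[0]**2+s[1]**2)
            if 50<r<60: print(c,n,s[:2].round(1),r.round(1))
E
python3 - <<'E'
from mat import *
mats("scene",cv2.imread("pics/s1.png")[:,:,::-1])
E
```

```text
blue scene [630.9  71.9] 54.3
green scene [ 635.3 -114.9] 54.8
white scene [607.9 273.1] 55.0
```

Request:
{"fn": "play_rows", "kwargs": {"targets": [[20,[0,-14,0],0],[20,[-1,-34,0],0],[20,[-2,-58,0],0],[20,[-2,-82,0],0],[20,[-2,-106,0],0]]}}

```text
time: 4.42
position: [0.6341, -0.1811, 0.2608]
tool_rot: [[1.0, 0.0, -0.002], [0.0, -1.0, 0.001], [-0.002, -0.001, -1.0]]
wrist_force: [0.1, 0.2, -0.7]
finger_gap: 0.0328
```

Request:
{"fn": "play_rows", "kwargs": {"targets": [[20,[0,-25,0],0],[20,[-1,-50,0],0],[20,[-2,-75,0],0],[20,[-2,-100,0],0],[20,[-2,-125,0],0]]}}

```text
time: 4.83
position: [0.6319, -0.056, 0.261]
tool_rot: [[1.0, 0.0, -0.002], [0.0, -1.0, 0.0], [-0.002, -0.0, -1.0]]
wrist_force: [0.3, -0.4, -1.0]
finger_gap: 0.0328
```

Request:
{"fn": "play_rows", "kwargs": {"targets": [[20,[0,-25,0],0],[20,[-1,-50,0],0],[20,[-2,-75,0],0],[20,[-2,-100,0],0],[20,[-2,-120,0],0]]}}

```text
time: 5.25
position: [0.6297, 0.0645, 0.261]
tool_rot: [[1.0, 0.001, -0.002], [0.001, -1.0, 0.0], [-0.002, -0.0, -1.0]]
wrist_force: [0.2, 0.2, -1.7]
finger_gap: 0.0328
```

Request:
{"fn": "play_rows", "kwargs": {"targets": [[20,[1,-5,0],0],[20,[1,-7,10],0],[20,[1,-7,28],0],[20,[1,-7,50],0],[20,[1,-7,72],0]]}}

```text
time: 5.67
position: [0.6311, 0.0685, 0.1882]
tool_rot: [[1.0, -0.0, -0.001], [-0.0, -1.0, -0.0], [-0.001, 0.0, -1.0]]
wrist_force: [0.6, 0.2, -1.4]
finger_gap: 0.0328
```

Request:
{"fn": "play_rows", "kwargs": {"targets": [[20,[0,0,20],0],[20,[0,0,38],0],[20,[0,0,50],0],[20,[0,0,58],0],[20,[0,0,64],0]]}}

```text
time: 6.08
position: [0.6312, 0.0688, 0.1251]
tool_rot: [[1.0, -0.0, -0.001], [-0.0, -1.0, -0.0], [-0.001, 0.0, -1.0]]
wrist_force: [0.3, 0.4, -0.8]
finger_gap: 0.0327
```

Run:
```python
from h import *
s=ctrl.read_state();print((s["position"]*1000).round(1),s["finger_gap"],s["wrist_force"].round(1))
```

```text
[631.2  68.8 125.1] 0.03269016918378413 [ 0.3  0.4 -0.8]
```

Request:
{"fn": "play_rows", "kwargs": {"targets": [[20,[0,-1,3],0],[20,[-1,-3,6],0],[20,[-1,-3,9],0],[20,[-1,-3,11],0],[20,[-1,-3,11],0]]}}

```text
time: 6.5
position: [0.6305, 0.0723, 0.1153]
tool_rot: [[1.0, 0.0, 0.0], [0.0, -1.0, 0.0], [0.0, -0.0, -1.0]]
wrist_force: [0.2, 0.0, -1.1]
finger_gap: 0.0327
```

Request:
{"fn": "play_rows", "kwargs": {"targets": [[20,[0,0,0.5],0],[20,[0,0,1],0],[20,[0,0,1.5],0],[20,[0,0,1.5],0],[20,[0,0,1.5],0]]}}

```text
time: 6.92
position: [0.6305, 0.0722, 0.1139]
tool_rot: [[1.0, 0.0, 0.0], [0.0, -1.0, 0.0], [0.0, -0.0, -1.0]]
wrist_force: [-0.2, 0.0, -1.9]
finger_gap: 0.0328
```

Request:
{"fn": "play_rows", "kwargs": {"targets": [[20,[0,0,0.5],0],[20,[0,0,1],0],[20,[0,0,1.5],0],[20,[0,0,1.5],0],[20,[0,0,1.5],0]]}}

```text
time: 7.33
position: [0.6309, 0.0723, 0.1131]
tool_rot: [[1.0, 0.0, 0.001], [0.0, -1.0, 0.0], [0.001, -0.0, -1.0]]
wrist_force: [-0.5, 0.2, 4.7]
finger_gap: 0.0331
```

Contact at +4.7 N, at the same height as the pick, so I'll release.

Request:
{"fn": "play_rows", "kwargs": {"targets": [[40,[0,0,0],0],[50,[0,0,0],0],[60,[0,0,0],0],[85,[0,0,0],0],[85,[0,0,0],0]]}}

```text
time: 7.75
position: [0.6304, 0.0722, 0.1122]
tool_rot: [[1.0, 0.0, -0.0], [0.0, -1.0, -0.0], [-0.0, 0.0, -1.0]]
wrist_force: [-0.4, -0.1, -0.3]
finger_gap: 0.0819
```

Request:
{"fn": "play_rows", "kwargs": {"targets": [[85,[0,0,0],0],[85,[0,0,-20],0],[85,[0,0,-50],0],[85,[0,0,-85],0],[85,[0,0,-120],0]]}}

```text
time: 8.17
position: [0.6301, 0.0722, 0.2333]
tool_rot: [[1.0, 0.0, -0.001], [0.0, -1.0, -0.0], [-0.001, 0.0, -1.0]]
wrist_force: [1.0, 0.1, 1.2]
finger_gap: 0.0853
```

Run:
```python
from mat import *
s=ctrl.read_state();print((s["position"]*1000).round(1),s["finger_gap"],s["wrist_force"].round(1))
im=vision.grab_frame("scene");cv2.imwrite("pics/s2.png",im[:,:,::-1]); mats("scene",im)
c=vision.get_calibration("wrist");im=vision.grab_frame("wrist");cv2.imwrite("pics/w2.png",im[:,:,::-1])
for x in blobs(im,"blue"): print(x, (onz(c,*x[0],.119)*1000).round(1))
im=vision.grab_frame("top");cv2.imwrite("pics/t2.png",im[:,:,::-1]); mats("top",im)
```

```text
[630.1  72.2 233.3] 0.08527910477147392 [1.  0.1 1.2]
blue scene [631.3  72.6] 54.5
green scene [ 635.2 -115.1] 54.9
white scene [607.8 273.1] 55.0
(array([318.3, 207. ]), array([ 263,  146,  112,  118, 5632], dtype=int32)) [652.3  72.5 119. ]
yellow top [ 630.8 -281. ] 54.2
green top [ 635.7 -116. ] 54.1
white top [1068.   458.9] 58.4
```

View pics/s2.png

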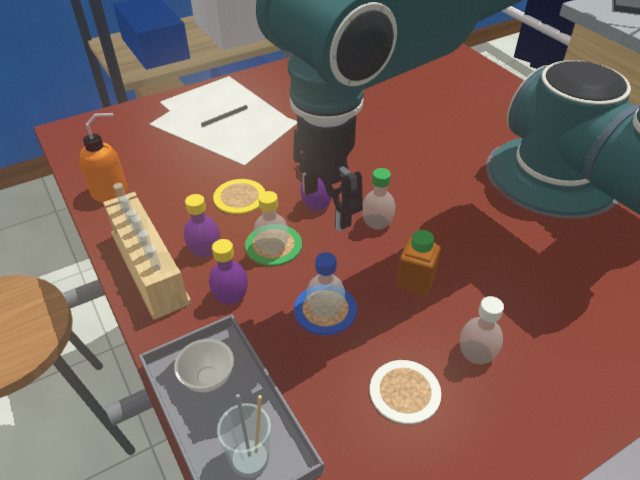

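The blue flask stands upright on the blue mat at (326,290), with the gripper clear. The yellow mat centre from the top view is (630.8,-281). Next is the yellow flask.

Request:
{"fn": "play_rows", "kwargs": {"targets": [[85,[2,30,0],0],[85,[5,70,0],0],[85,[8,110,0],0],[85,[10,150,0],0],[85,[11,181,0],0]]}}

```text
time: 8.73
position: [0.6411, -0.1114, 0.2308]
tool_rot: [[1.0, -0.0, -0.002], [-0.0, -1.0, 0.0], [-0.002, -0.0, -1.0]]
wrist_force: [0.4, -0.0, -0.0]
finger_gap: 0.085
```

Run:
```python
from mat import *
s=ctrl.read_state();print((s["position"]*1000).round(1),s["finger_gap"],s["wrist_force"].round(1))
c=vision.get_calibration("wrist");im=vision.grab_frame("wrist");cv2.imwrite("pics/w3.png",im[:,:,::-1])
for x in blobs(im,"yellow"): print(x, (onz(c,*x[0],.119)*1000).round(1))
T=vision.get_calibration("top");im=cv2.imread("pics/t2.png")[:,:,::-1]
for x in blobs(im,"blue"): print("top",x, (onz(T,*x[0],.119)*1000).round(1))
```

```text
[ 641.1 -111.4  230.8] 0.08498642820191392 [ 0.4 -0.  -0. ]
(array([198.3,  42.3]), array([ 166,    8,   66,   68, 3406], dtype=int32)) [758.6 -43.  119. ]
(array([428. ,  51.8]), array([ 396,   19,   65,   66, 3295], dtype=int32)) [ 753.8 -173.9  119. ]
(array([495.3, 208.9]), array([ 438,  155,  117,  112, 4841], dtype=int32)) [ 661.8 -225.3  119. ]
(array([315. , 240.2]), array([ 290,  212,   52,   57, 2280], dtype=int32)) [ 640.5 -109.1  119. ]
(array([404.8, 407.1]), array([ 383,  381,   46,   53, 1893], dtype=int32)) [ 505.9 -177.7  119. ]
top (array([268.1, 248.7]), array([251, 237,  36,  20, 271], dtype=int32)) [586.   76.7 119. ]
top (array([465.5, 342.5]), array([455, 333,  22,  20, 347], dtype=int32)) [ 427.2 -284.1  119. ]
```

View pics/w3.png

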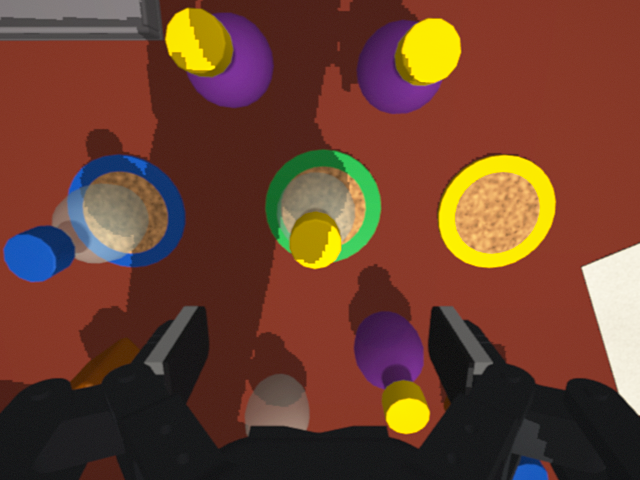

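The wrist view shows the clear yellow flask at (315,240) on the green mat, between the jaws. The purple ones stay outside the finger sweep. Descending with a 2 mm correction.

Request:
{"fn": "play_rows", "kwargs": {"targets": [[85,[0,-1,18],0],[85,[0,-2,36],0],[85,[0,-2,54],0],[85,[0,-2,70],0],[85,[0,-2,85],0]]}}

```text
time: 9.2
position: [0.6409, -0.1066, 0.1448]
tool_rot: [[1.0, 0.0, -0.002], [0.0, -1.0, 0.0], [-0.002, -0.0, -1.0]]
wrist_force: [-0.3, -0.2, -0.8]
finger_gap: 0.0851
```

Request:
{"fn": "play_rows", "kwargs": {"targets": [[85,[0,0,12],0],[85,[0,0,22],0],[85,[0,0,30],0],[85,[0,0,32],0],[85,[0,0,32],0]]}}

```text
time: 9.62
position: [0.6415, -0.1067, 0.1149]
tool_rot: [[1.0, 0.0, -0.0], [0.0, -1.0, 0.0], [-0.0, -0.0, -1.0]]
wrist_force: [0.5, -0.3, 0.4]
finger_gap: 0.0848
```

Request:
{"fn": "play_rows", "kwargs": {"targets": [[60,[0,0,0],0],[50,[0,0,0],0],[42,[0,0,0],0],[20,[0,0,0],0],[20,[0,0,0],0]]}}

```text
time: 10.03
position: [0.6418, -0.107, 0.116]
tool_rot: [[1.0, 0.0, 0.001], [0.0, -1.0, -0.001], [0.001, 0.001, -1.0]]
wrist_force: [-0.5, -1.0, 1.8]
finger_gap: 0.0325
```

Request:
{"fn": "play_rows", "kwargs": {"targets": [[20,[0,0,0],0],[20,[0,0,0],0],[20,[0,0,0],0],[20,[0,0,0],0],[20,[0,0,0],0]]}}

```text
time: 10.45
position: [0.6418, -0.107, 0.116]
tool_rot: [[1.0, 0.0, 0.001], [0.0, -1.0, -0.0], [0.001, 0.0, -1.0]]
wrist_force: [0.5, -1.4, 5.1]
finger_gap: 0.0329
```

Request:
{"fn": "play_rows", "kwargs": {"targets": [[20,[0,0,-5],0],[20,[0,0,-15],0],[20,[0,0,-32],0],[20,[0,0,-52],0],[20,[0,0,-72],0]]}}

```text
time: 10.87
position: [0.6413, -0.1066, 0.1885]
tool_rot: [[1.0, 0.0, -0.001], [0.0, -1.0, 0.0], [-0.001, -0.0, -1.0]]
wrist_force: [0.1, 0.2, -1.3]
finger_gap: 0.0327
```

Request:
{"fn": "play_rows", "kwargs": {"targets": [[20,[-1,6,-12],0],[20,[-3,20,-18],0],[20,[-5,40,-20],0],[20,[-6,62,-20],0],[20,[-7,84,-20],0]]}}

```text
time: 11.28
position: [0.634, -0.1926, 0.2069]
tool_rot: [[1.0, 0.0, -0.001], [0.0, -1.0, 0.0], [-0.001, -0.0, -1.0]]
wrist_force: [0.6, 0.6, -2.3]
finger_gap: 0.0325
```

Request:
{"fn": "play_rows", "kwargs": {"targets": [[20,[-1,22,0],0],[20,[-2,44,0],0],[20,[-3,66,0],0],[20,[-3,82,0],0],[20,[-3,90,0],0]]}}

```text
time: 11.7
position: [0.6309, -0.2833, 0.2065]
tool_rot: [[1.0, -0.001, -0.001], [-0.001, -1.0, 0.0], [-0.001, -0.0, -1.0]]
wrist_force: [-0.6, 0.5, -1.4]
finger_gap: 0.0326
```

Run:
```python
from mat import *
s=ctrl.read_state();print((s["position"]*1000).round(1),s["finger_gap"],s["wrist_force"].round(1))
im=vision.grab_frame("scene");cv2.imwrite("pics/s3.png",im[:,:,::-1])
```

```text
[ 630.9 -283.3  206.5] 0.03256809616612641 [-0.6  0.5 -1.4]
```

View pics/s3.png

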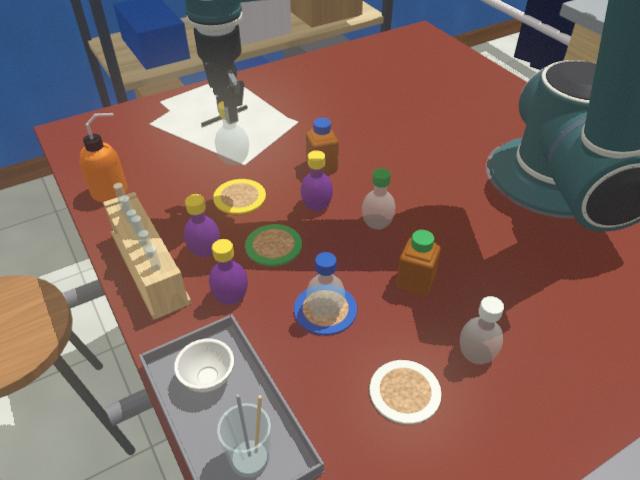

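The yellow flask hangs upright above the yellow mat. Lowering it.

Request:
{"fn": "play_rows", "kwargs": {"targets": [[20,[0,-1,8],0],[20,[1,-2,26],0],[20,[1,-2,46],0],[20,[1,-2,62],0],[20,[1,-2,74],0]]}}

```text
time: 12.17
position: [0.6323, -0.2773, 0.131]
tool_rot: [[1.0, 0.001, -0.002], [0.001, -1.0, 0.001], [-0.002, -0.001, -1.0]]
wrist_force: [0.1, 0.3, -2.0]
finger_gap: 0.0325
```

Request:
{"fn": "play_rows", "kwargs": {"targets": [[20,[0,0,4],0],[20,[0,0,8],0],[20,[0,0,11],0],[20,[0,0,13],0],[20,[0,0,13],0]]}}

```text
time: 12.58
position: [0.6327, -0.2788, 0.1206]
tool_rot: [[1.0, 0.0, 0.0], [0.0, -1.0, -0.0], [0.0, 0.0, -1.0]]
wrist_force: [-0.7, -0.5, -1.1]
finger_gap: 0.0327
```

Request:
{"fn": "play_rows", "kwargs": {"targets": [[20,[-1,1,1],0],[20,[-1,2,2],0],[20,[-1,2,3],0],[20,[-1,2,3.5],0],[20,[-1,2,3.5],0]]}}

```text
time: 13.0
position: [0.6315, -0.2808, 0.1167]
tool_rot: [[1.0, 0.0, -0.0], [0.0, -1.0, 0.0], [-0.0, -0.0, -1.0]]
wrist_force: [0.6, 0.1, -1.5]
finger_gap: 0.0326
```

Request:
{"fn": "play_rows", "kwargs": {"targets": [[20,[0,0,0.5],0],[20,[0,0,1],0],[20,[0,0,1],0],[20,[0,0,1],0],[20,[0,0,1],0]]}}

```text
time: 13.42
position: [0.6317, -0.2808, 0.116]
tool_rot: [[1.0, 0.0, 0.0], [0.0, -1.0, -0.0], [0.0, 0.0, -1.0]]
wrist_force: [0.3, 0.0, 1.2]
finger_gap: 0.0327
```

Request:
{"fn": "play_rows", "kwargs": {"targets": [[40,[0,0,0.5],0],[50,[0,0,0.5],0],[60,[0,0,0.5],0],[85,[0,0,0.5],0],[85,[0,0,0.5],0]]}}

```text
time: 13.83
position: [0.6316, -0.2808, 0.1153]
tool_rot: [[1.0, 0.0, -0.0], [0.0, -1.0, 0.0], [-0.0, -0.0, -1.0]]
wrist_force: [0.1, -0.5, 0.7]
finger_gap: 0.0816
```

Request:
{"fn": "play_rows", "kwargs": {"targets": [[85,[0,0,0],0],[85,[0,0,-20],0],[85,[0,0,-50],0],[85,[0,0,-85],0],[85,[0,0,-120],0]]}}

```text
time: 14.25
position: [0.6313, -0.2806, 0.2363]
tool_rot: [[1.0, 0.0, -0.001], [0.0, -1.0, 0.0], [-0.001, -0.0, -1.0]]
wrist_force: [1.2, -1.0, -0.5]
finger_gap: 0.0851
```

Request:
{"fn": "play_rows", "kwargs": {"targets": [[85,[-26,-26,0],0],[85,[-52,-53,0],0],[85,[-78,-80,0],0],[85,[-104,-106,0],0],[85,[-130,-132,0],0]]}}

```text
time: 14.67
position: [0.5002, -0.1478, 0.2351]
tool_rot: [[1.0, 0.0, 0.0], [0.0, -1.0, 0.0], [0.0, -0.0, -1.0]]
wrist_force: [0.7, 1.0, 1.1]
finger_gap: 0.0851
```

Request:
{"fn": "play_rows", "kwargs": {"targets": [[85,[-20,-20,0],0],[85,[-40,-40,0],0],[85,[-60,-60,0],0],[85,[-77,-79,0],0],[85,[-77,-79,0],0]]}}

```text
time: 15.08
position: [0.4226, -0.0677, 0.236]
tool_rot: [[1.0, 0.002, 0.002], [0.002, -1.0, 0.0], [0.002, -0.0, -1.0]]
wrist_force: [-0.4, 0.2, 1.6]
finger_gap: 0.0851
```

Run:
```python
from mat import *
s=ctrl.read_state();print((s["position"]*1000).round(1),s["finger_gap"],s["wrist_force"].round(1))
c=vision.get_calibration("wrist");im=vision.grab_frame("wrist");cv2.imwrite("pics/w4.png",im[:,:,::-1])
for x in blobs(im,"green"): print(x, (onz(c,*x[0],.113)*1000).round(1))
im=vision.grab_frame("top");cv2.imwrite("pics/t4.png",im[:,:,::-1]);mats("top",im)
im=vision.grab_frame("scene");cv2.imwrite("pics/s4.png",im[:,:,::-1]);mats("scene",im)
```

```text
[422.6 -67.7 236. ] 0.08505376806319866 [-0.4  0.2  1.6]
(array([375.8,   6.7]), array([ 334,    0,   85,   18, 1037], dtype=int32)) [ 561.3 -100.6  113. ]
(array([ 71.3, 183.9]), array([  37,  157,   70,   57, 3129], dtype=int32)) [457.5  95.9 113. ]
(array([319.8, 233.2]), array([ 295,  206,   50,   55, 2098], dtype=int32)) [423.9 -68.6 113. ]
blue top [631.1  71.6] 53.9
yellow top [ 630.7 -281.1] 54.3
green top [ 635.9 -116. ] 54.2
white top [608.8 273. ] 54.6
blue scene [630.9  72.4] 54.4
green scene [ 635.1 -115.7] 55.3
white scene [607.8 273.1] 55.0
```

View pics/w4.png

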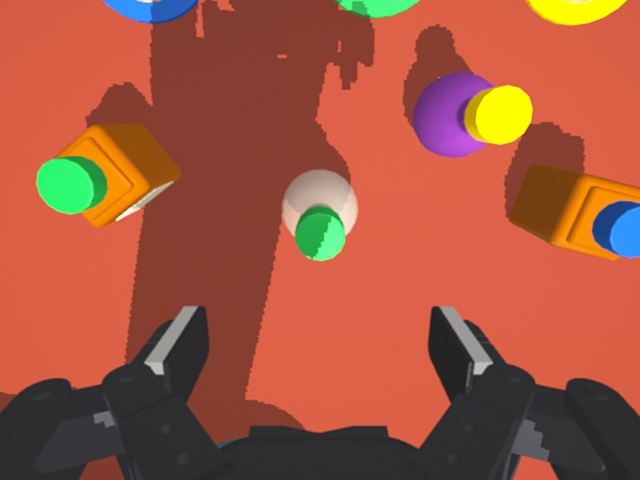

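View pics/s4.png

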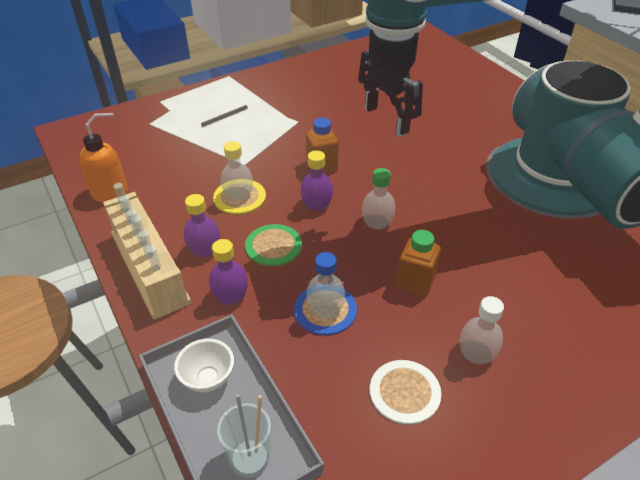

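Both placed flasks stand on their mats. The green flask shows at (320,233) in the wrist view, which gives (424,-69), as measured before. Descending.

Request:
{"fn": "play_rows", "kwargs": {"targets": [[85,[1,1,20],0],[85,[1,1,40],0],[85,[1,1,60],0],[85,[1,1,80],0],[85,[1,1,95],0]]}}

```text
time: 15.65
position: [0.4256, -0.0714, 0.1384]
tool_rot: [[1.0, -0.001, -0.002], [-0.001, -1.0, 0.0], [-0.002, -0.0, -1.0]]
wrist_force: [0.1, 0.1, -1.0]
finger_gap: 0.0851
```

Request:
{"fn": "play_rows", "kwargs": {"targets": [[85,[0,0,12],0],[85,[0,0,22],0],[85,[0,0,30],0],[85,[0,0,33],0],[85,[0,0,33],0]]}}

```text
time: 16.07
position: [0.4255, -0.0709, 0.1069]
tool_rot: [[1.0, 0.0, -0.001], [0.0, -1.0, 0.0], [-0.001, -0.0, -1.0]]
wrist_force: [-0.2, -0.1, 0.0]
finger_gap: 0.0849
```

Request:
{"fn": "play_rows", "kwargs": {"targets": [[60,[0,0,0],0],[50,[0,0,0],0],[42,[0,0,0],0],[20,[0,0,0],0],[20,[0,0,0],0]]}}

```text
time: 16.48
position: [0.4258, -0.0708, 0.108]
tool_rot: [[1.0, 0.0, 0.001], [0.0, -1.0, 0.0], [0.001, -0.0, -1.0]]
wrist_force: [-0.3, 0.8, 2.0]
finger_gap: 0.0326
```

Request:
{"fn": "play_rows", "kwargs": {"targets": [[20,[0,0,0],0],[20,[0,0,0],0],[20,[0,0,0],0],[20,[0,0,0],0],[20,[0,0,0],0]]}}

```text
time: 16.9
position: [0.4259, -0.0708, 0.1079]
tool_rot: [[1.0, 0.0, 0.001], [0.0, -1.0, 0.0], [0.001, -0.0, -1.0]]
wrist_force: [-0.3, 1.9, 5.5]
finger_gap: 0.0326
```

Request:
{"fn": "play_rows", "kwargs": {"targets": [[20,[0,0,-5],0],[20,[0,0,-15],0],[20,[0,0,-32],0],[20,[0,0,-52],0],[20,[0,0,-72],0]]}}

```text
time: 17.32
position: [0.4253, -0.0708, 0.1807]
tool_rot: [[1.0, 0.0, -0.0], [0.0, -1.0, -0.0], [-0.0, 0.0, -1.0]]
wrist_force: [0.1, -1.0, -1.2]
finger_gap: 0.0323
```

Request:
{"fn": "play_rows", "kwargs": {"targets": [[20,[6,0,-16],0],[20,[20,3,-24],0],[20,[40,8,-28],0],[20,[62,13,-28],0],[20,[84,18,-28],0]]}}

```text
time: 17.73
position: [0.5106, -0.0891, 0.2085]
tool_rot: [[1.0, 0.0, 0.001], [0.0, -1.0, -0.0], [0.001, 0.0, -1.0]]
wrist_force: [-1.1, -0.3, -1.4]
finger_gap: 0.0327
```

Request:
{"fn": "play_rows", "kwargs": {"targets": [[20,[23,5,0],0],[20,[46,10,0],0],[20,[69,15,0],0],[20,[92,20,0],0],[20,[112,25,0],0]]}}

```text
time: 18.15
position: [0.6228, -0.114, 0.2077]
tool_rot: [[1.0, 0.0, -0.0], [0.0, -1.0, -0.0], [-0.0, 0.0, -1.0]]
wrist_force: [0.4, -1.5, -1.8]
finger_gap: 0.0324
```

Request:
{"fn": "play_rows", "kwargs": {"targets": [[20,[10,1,0],0],[20,[14,1,0],0],[20,[15,1,8],0],[20,[15,1,24],0],[20,[15,1,42],0]]}}

```text
time: 18.57
position: [0.636, -0.1145, 0.1655]
tool_rot: [[1.0, 0.0, 0.001], [0.0, -1.0, -0.0], [0.001, 0.0, -1.0]]
wrist_force: [-0.1, 0.6, -1.5]
finger_gap: 0.0329
```

Run:
```python
from mat import *
s=ctrl.read_state();print((s["position"]*1000).round(1),s["finger_gap"],s["wrist_force"].round(1))
im=vision.grab_frame("scene");cv2.imwrite("pics/s5.png",im[:,:,::-1])
```

```text
[ 636.  -114.5  165.5] 0.032863697899589095 [-0.1  0.6 -1.5]
```

View pics/s5.png

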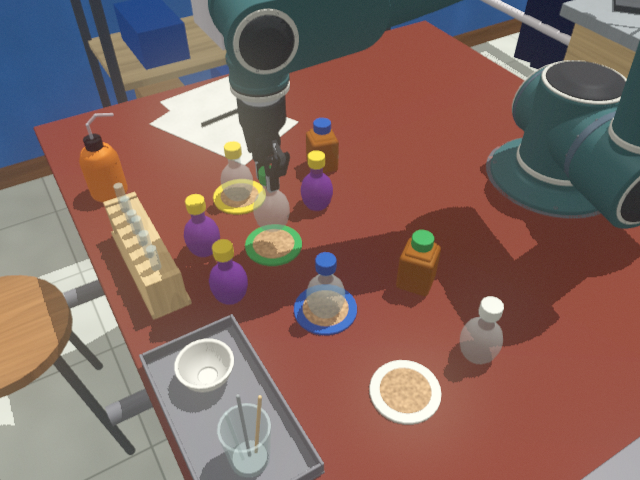

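The green flask hangs upright above the green mat. Lowering it.

Request:
{"fn": "play_rows", "kwargs": {"targets": [[20,[1,1,14],0],[20,[1,1,26],0],[20,[1,1,36],0],[20,[1,1,43],0],[20,[1,1,46],0]]}}

```text
time: 19.03
position: [0.6371, -0.1157, 0.118]
tool_rot: [[1.0, 0.0, -0.001], [0.0, -1.0, 0.0], [-0.001, -0.0, -1.0]]
wrist_force: [0.3, 0.2, -1.9]
finger_gap: 0.0329
```

Request:
{"fn": "play_rows", "kwargs": {"targets": [[20,[0,0,1],0],[20,[0,0,2],0],[20,[0,0,2],0],[20,[0,0,2],0],[20,[0,0,2],0]]}}

```text
time: 19.45
position: [0.6377, -0.1158, 0.1178]
tool_rot: [[1.0, 0.0, 0.001], [0.0, -1.0, -0.0], [0.001, 0.0, -1.0]]
wrist_force: [0.1, -0.9, -1.6]
finger_gap: 0.0328
```

Request:
{"fn": "play_rows", "kwargs": {"targets": [[20,[0,0,0.5],0],[20,[0,0,1],0],[20,[0,0,1.5],0],[20,[0,0,2],0],[20,[0,0,2],0]]}}

```text
time: 19.87
position: [0.6375, -0.1158, 0.1152]
tool_rot: [[1.0, 0.0, -0.0], [0.0, -1.0, 0.0], [-0.0, -0.0, -1.0]]
wrist_force: [0.6, -0.4, -1.8]
finger_gap: 0.0327
```

Request:
{"fn": "play_rows", "kwargs": {"targets": [[20,[0,0,0.5],0],[20,[0,0,1],0],[20,[0,0,1.5],0],[20,[0,0,1.5],0],[20,[0,0,1.5],0]]}}

```text
time: 20.28
position: [0.6376, -0.1158, 0.114]
tool_rot: [[1.0, 0.0, 0.0], [0.0, -1.0, -0.0], [0.0, 0.0, -1.0]]
wrist_force: [-0.2, 0.5, 0.6]
finger_gap: 0.0326
```

Request:
{"fn": "play_rows", "kwargs": {"targets": [[40,[0,0,0.5],0],[50,[0,0,0.5],0],[60,[0,0,0.5],0],[85,[0,0,0.5],0],[85,[0,0,0.5],0]]}}

```text
time: 20.7
position: [0.6376, -0.1158, 0.1133]
tool_rot: [[1.0, 0.0, 0.0], [0.0, -1.0, -0.0], [0.0, 0.0, -1.0]]
wrist_force: [-0.1, -0.2, -0.3]
finger_gap: 0.0816
```

Request:
{"fn": "play_rows", "kwargs": {"targets": [[85,[0,0,0],0],[85,[0,0,-20],0],[85,[0,0,-50],0],[85,[0,0,-85],0],[85,[0,0,-120],0]]}}

```text
time: 21.12
position: [0.6372, -0.1157, 0.2344]
tool_rot: [[1.0, 0.0, -0.001], [0.0, -1.0, 0.0], [-0.001, -0.0, -1.0]]
wrist_force: [1.3, 1.2, -0.4]
finger_gap: 0.0853
```

Request:
{"fn": "play_rows", "kwargs": {"targets": [[85,[-12,-26,0],0],[85,[-24,-54,0],0],[85,[-36,-82,0],0],[85,[-48,-110,0],0],[85,[-60,-138,0],0]]}}

```text
time: 21.53
position: [0.5768, 0.0233, 0.2334]
tool_rot: [[1.0, -0.0, 0.0], [-0.0, -1.0, 0.0], [0.0, -0.0, -1.0]]
wrist_force: [0.6, 0.1, 0.2]
finger_gap: 0.0851
```

Request:
{"fn": "play_rows", "kwargs": {"targets": [[85,[-12,-28,0],0],[85,[-24,-56,0],0],[85,[-36,-84,0],0],[85,[-48,-112,0],0],[85,[-60,-140,0],0]]}}

```text
time: 21.95
position: [0.5167, 0.1634, 0.2335]
tool_rot: [[1.0, 0.0, 0.0], [0.0, -1.0, 0.0], [0.0, -0.0, -1.0]]
wrist_force: [0.8, 0.8, 0.4]
finger_gap: 0.085
```

Request:
{"fn": "play_rows", "kwargs": {"targets": [[85,[-12,-28,0],0],[85,[-24,-56,0],0],[85,[-36,-84,0],0],[85,[-48,-105,0],0],[85,[-54,-114,0],0]]}}

```text
time: 22.37
position: [0.4622, 0.2783, 0.2334]
tool_rot: [[1.0, 0.002, -0.0], [0.002, -1.0, 0.0], [-0.0, -0.0, -1.0]]
wrist_force: [0.1, -0.6, -0.0]
finger_gap: 0.0854
```

Run:
```python
from mat import *
s=ctrl.read_state();print((s["position"]*1000).round(1),s["finger_gap"],s["wrist_force"].round(1))
c=vision.get_calibration("wrist");im=vision.grab_frame("wrist");cv2.imwrite("pics/w6.png",im[:,:,::-1])
for x in blobs(im,"white",400): print(x, (onz(c,*x[0],.113)*1000).round(1))
im=vision.grab_frame("scene");cv2.imwrite("pics/s6.png",im[:,:,::-1])
```

```text
[462.2 278.3 233.4] 0.08537995297212514 [ 0.1 -0.6 -0. ]
(array([323.6,  55. ]), array([ 258,    0,  132,  101, 4362], dtype=int32)) [574.6 275.7 113. ]
(array([603.7,  13.9]), array([588,   0,  34,  35, 753], dtype=int32)) [596.7 114.3 113. ]
(array([326.3, 221.2]), array([ 294,  182,   65,   80, 3652], dtype=int32)) [472.5 273.1 113. ]
(array([ 54. , 361.8]), array([   0,  338,  119,   74, 5391], dtype=int32)) [361.  479.4 113. ]
(array([102.9, 469.8]), array([ 80, 456,  46,  24, 767], dtype=int32)) [254.5 459.9 113. ]
```

View pics/w6.png

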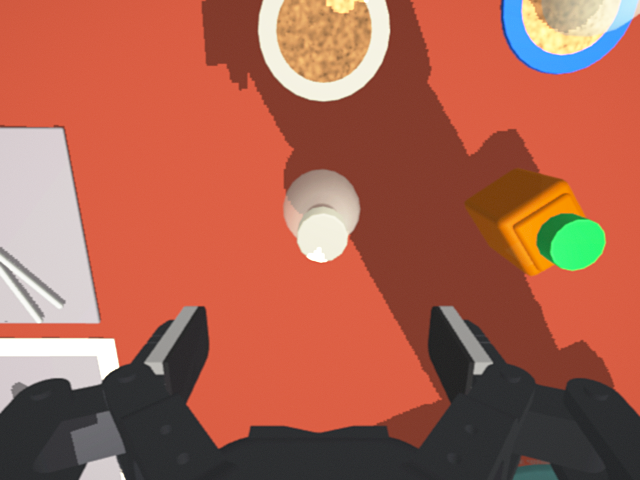

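View pics/s6.png

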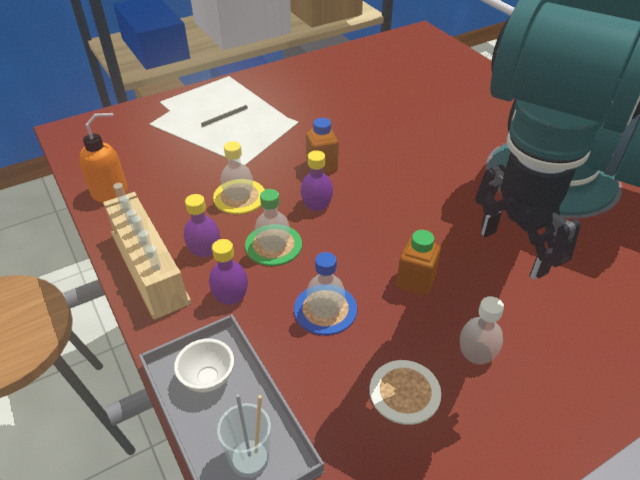

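The green flask is on the green mat at (273,230 in scene). The white stopper is at about (322,235) in the wrist view. I'll correct by 2 mm and descend.

Request:
{"fn": "play_rows", "kwargs": {"targets": [[85,[1,1,20],0],[85,[1,2,40],0],[85,[1,2,60],0],[85,[1,2,80],0],[85,[1,2,95],0]]}}

```text
time: 22.88
position: [0.4647, 0.2728, 0.1366]
tool_rot: [[1.0, -0.001, -0.001], [-0.001, -1.0, -0.001], [-0.001, 0.001, -1.0]]
wrist_force: [-0.2, 0.2, 0.2]
finger_gap: 0.0846
```

Request:
{"fn": "play_rows", "kwargs": {"targets": [[85,[0,0,12],0],[85,[0,0,22],0],[85,[0,0,28],0],[85,[0,0,30.5],0],[85,[0,0,30.5],0]]}}

```text
time: 23.3
position: [0.4646, 0.274, 0.1077]
tool_rot: [[1.0, 0.0, -0.0], [0.0, -1.0, -0.0], [-0.0, 0.0, -1.0]]
wrist_force: [0.5, 0.1, -0.0]
finger_gap: 0.0848
```

Request:
{"fn": "play_rows", "kwargs": {"targets": [[60,[0,0,0],0],[50,[0,0,0],0],[42,[0,0,0],0],[20,[0,0,0],0],[20,[0,0,0],0]]}}

```text
time: 23.72
position: [0.4647, 0.2744, 0.1084]
tool_rot: [[1.0, 0.0, 0.001], [0.0, -1.0, 0.001], [0.001, -0.001, -1.0]]
wrist_force: [0.1, 0.5, 1.5]
finger_gap: 0.0328
```

Request:
{"fn": "play_rows", "kwargs": {"targets": [[20,[0,0,0],0],[20,[0,0,0],0],[20,[0,0,0],0],[20,[0,0,0],0],[20,[0,0,0],0]]}}

```text
time: 24.13
position: [0.4647, 0.2744, 0.1084]
tool_rot: [[1.0, 0.0, 0.001], [0.0, -1.0, 0.001], [0.001, -0.001, -1.0]]
wrist_force: [0.1, 1.1, 6.1]
finger_gap: 0.0325
```

Request:
{"fn": "play_rows", "kwargs": {"targets": [[20,[0,0,-5],0],[20,[0,0,-15],0],[20,[0,0,-32],0],[20,[0,0,-50],0],[20,[0,0,-65],0]]}}

```text
time: 24.55
position: [0.4644, 0.2741, 0.1745]
tool_rot: [[1.0, 0.0, 0.0], [0.0, -1.0, 0.0], [0.0, -0.0, -1.0]]
wrist_force: [0.7, 0.3, -2.0]
finger_gap: 0.0322
```

Request:
{"fn": "play_rows", "kwargs": {"targets": [[20,[6,0,-4],0],[20,[18,0,-5],0],[20,[34,1,-5],0],[20,[54,1,-5],0],[20,[74,1,-5],0]]}}

```text
time: 24.97
position: [0.5398, 0.2729, 0.1766]
tool_rot: [[1.0, 0.0, -0.001], [0.0, -1.0, -0.001], [-0.001, 0.001, -1.0]]
wrist_force: [0.1, -0.7, -1.7]
finger_gap: 0.0327
```

Request:
{"fn": "play_rows", "kwargs": {"targets": [[20,[20,0,0],0],[20,[40,0,0],0],[20,[56,0,0],0],[20,[68,0,0],0],[20,[72,0,0],0]]}}

```text
time: 25.38
position: [0.6123, 0.2726, 0.1758]
tool_rot: [[1.0, -0.001, -0.002], [-0.001, -1.0, -0.001], [-0.002, 0.001, -1.0]]
wrist_force: [-0.4, -0.5, -1.9]
finger_gap: 0.0329
```

Request:
{"fn": "play_rows", "kwargs": {"targets": [[20,[0,0,10],0],[20,[0,0,26],0],[20,[0,0,40],0],[20,[0,0,50],0],[20,[0,0,54],0]]}}

```text
time: 25.8
position: [0.6093, 0.2729, 0.1211]
tool_rot: [[1.0, 0.001, -0.003], [0.001, -1.0, -0.001], [-0.003, 0.001, -1.0]]
wrist_force: [-0.3, -0.2, -1.8]
finger_gap: 0.0325
```

Run:
```python
from mat import *
s=ctrl.read_state();print((s["position"]*1000).round(1),s["finger_gap"],s["wrist_force"].round(1))
im=vision.grab_frame("scene");cv2.imwrite("pics/s7.png",im[:,:,::-1])
```

```text
[609.3 272.9 121.1] 0.032510571151765526 [-0.3 -0.2 -1.8]
```

View pics/s7.png

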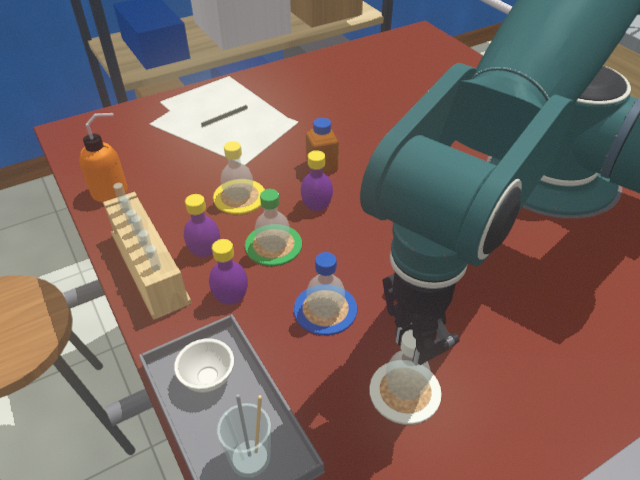

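The white flask is over the white mat and about 6 mm above it. I'll settle it gently.

Request:
{"fn": "play_rows", "kwargs": {"targets": [[20,[0,0,1],0],[20,[0,0,2],0],[20,[0,0,3],0],[20,[0,0,4],0],[20,[0,0,4],0]]}}

```text
time: 26.27
position: [0.6105, 0.2733, 0.1201]
tool_rot: [[1.0, 0.0, 0.0], [0.0, -1.0, 0.0], [0.0, -0.0, -1.0]]
wrist_force: [-0.0, -0.2, -2.0]
finger_gap: 0.0329
```

Request:
{"fn": "play_rows", "kwargs": {"targets": [[20,[0,0,0.5],0],[20,[0,0,1],0],[20,[0,0,1.5],0],[20,[0,0,2],0],[20,[0,0,2],0]]}}

```text
time: 26.68
position: [0.6104, 0.2732, 0.1177]
tool_rot: [[1.0, 0.0, -0.0], [0.0, -1.0, -0.0], [-0.0, 0.0, -1.0]]
wrist_force: [-0.1, -0.1, -1.5]
finger_gap: 0.0325
```

Request:
{"fn": "play_rows", "kwargs": {"targets": [[20,[0,0,0.5],0],[20,[0,0,1],0],[20,[0,0,1.5],0],[20,[0,0,2],0],[20,[0,0,2],0]]}}

```text
time: 27.1
position: [0.6104, 0.2732, 0.1156]
tool_rot: [[1.0, 0.0, -0.0], [0.0, -1.0, -0.0], [-0.0, 0.0, -1.0]]
wrist_force: [-0.4, 1.0, -1.4]
finger_gap: 0.0327
```

Request:
{"fn": "play_rows", "kwargs": {"targets": [[20,[0,0,0.5],0],[20,[0,0,1],0],[20,[0,0,1.5],0],[20,[0,0,1.5],0],[20,[0,0,1.5],0]]}}

```text
time: 27.52
position: [0.6105, 0.2733, 0.1145]
tool_rot: [[1.0, 0.0, 0.0], [0.0, -1.0, 0.0], [0.0, -0.0, -1.0]]
wrist_force: [0.3, 1.1, -0.1]
finger_gap: 0.0326
```

Contact is just beginning. I'll press half a millimetre more, release, and withdraw upwards and then back toward the robot.

Request:
{"fn": "play_rows", "kwargs": {"targets": [[20,[0,0,0.5],0],[40,[0,0,0.5],0],[50,[0,0,0.5],0],[60,[0,0,0.5],0],[85,[0,0,0.5],0]]}}

```text
time: 27.93
position: [0.6104, 0.2732, 0.1137]
tool_rot: [[1.0, 0.0, -0.0], [0.0, -1.0, -0.0], [-0.0, 0.0, -1.0]]
wrist_force: [-0.7, 0.7, 0.5]
finger_gap: 0.0701
```

Request:
{"fn": "play_rows", "kwargs": {"targets": [[85,[0,0,0],0],[85,[0,0,0],0],[85,[0,0,-20],0],[85,[0,0,-55],0],[85,[0,0,-90],0]]}}

```text
time: 28.35
position: [0.6099, 0.273, 0.2038]
tool_rot: [[1.0, 0.0, -0.002], [0.0, -1.0, -0.001], [-0.002, 0.001, -1.0]]
wrist_force: [0.6, 0.3, 1.0]
finger_gap: 0.0851
```

Request:
{"fn": "play_rows", "kwargs": {"targets": [[85,[0,0,-25],0],[85,[-20,0,-50],0],[85,[-50,0,-50],0],[85,[-80,0,-50],0],[85,[-110,0,-50],0]]}}

```text
time: 28.77
position: [0.4993, 0.273, 0.254]
tool_rot: [[1.0, -0.0, 0.0], [-0.0, -1.0, 0.0], [0.0, -0.0, -1.0]]
wrist_force: [-0.9, 0.8, 0.6]
finger_gap: 0.0851
```

Request:
{"fn": "play_rows", "kwargs": {"targets": [[85,[-20,-25,0],0],[85,[-40,-50,0],0],[85,[-60,-75,0],0],[85,[-80,-100,0],0],[85,[-80,-100,0],0]]}}

```text
time: 29.18
position: [0.4176, 0.3762, 0.254]
tool_rot: [[1.0, 0.003, -0.0], [0.003, -1.0, 0.001], [-0.0, -0.001, -1.0]]
wrist_force: [0.4, 0.4, 0.2]
finger_gap: 0.0852
```

Run:
```python
from mat import *
s=ctrl.read_state();print((s["position"]*1000).round(1),s["finger_gap"],s["wrist_force"].round(1))
for n in("scene","top"):
    im=vision.grab_frame(n);cv2.imwrite(f"pics/{n}8.png",im[:,:,::-1]); mats(n,im)
    c=vision.get_calibration(n)
    for col in("blue","yellow","green","white"):
        for x in blobs(im,col,60,450):
            p=(onz(c,*x[0],.119)*1000).round(1)
            if 400<p[0]<800 and abs(p[1])<320: print(n,col,x[0],x[1][4],p[:2],(onz(c,*x[0],.113)*1000).round(1)[:2])
```

```text
[417.6 376.2 254. ] 0.0851796676988662 [0.4 0.4 0.2]
blue scene [631.1  72.4] 54.4
green scene [ 635.3 -115. ] 54.9
white scene [605.6 270.1] 55.9
white scene [421.3 495.5] 52.2
scene blue [321.7 122.7] 135 [ 428.7 -279.9] [ 424. -288.]
scene blue [325.2 263. ] 360 [630.3  71.3] [627.4  66.4]
scene yellow [232.2 149.9] 236 [ 630.1 -286.3] [ 627.1 -294.3]
scene yellow [316.1 159.2] 269 [ 503.1 -175.6] [ 499.1 -182.7]
scene yellow [195.  203.6] 323 [ 754.2 -171.2] [ 752.3 -178.3]
scene yellow [222.6 249.8] 384 [759.  -39.8] [757.2 -45.6]
scene green [269.4 198.5] 310 [ 634.4 -116.5] [ 631.5 -123.1]
scene green [422.2 240.5] 405 [465.2 109.5] [460.7 105. ]
scene white [279.  219.2] 104 [645.3 -58.8] [642.5 -64.8]
scene white [336.9 282.1] 65 [635.7 115.6] [632.8 111.1]
scene white [329.  294.7] 219 [659.4 131.2] [656.8 126.8]
scene white [413.1 343.5] 390 [604.2 268.8] [601.  265.7]
blue top [631.2  71.3] 54.0
yellow top [ 630.8 -281.1] 54.3
green top [ 635.8 -115.9] 54.1
top blue [270.5 223.2] 268 [632.7  73.8] [633.3  74.4]
top blue [465.4 342.5] 346 [ 427.1 -283.9] [ 426.5 -285.5]
top yellow [336.3 156.7] 265 [758.7 -43.1] [760.  -43.3]
top yellow [408.1 161.1] 274 [ 753.9 -174.8] [ 755.2 -175.8]
top yellow [408.1 299. ] 268 [ 502.1 -179.7] [ 501.9 -180.7]
top green [373.8 223.5] 280 [ 637.4 -114.7] [ 638.  -115.3]
top green [253.9 319.1] 324 [457.5  98.2] [457.1  98.9]
top white [195.  238.4] 423 [601.  211.1] [601.4 212.5]
top white [159.5 232. ] 288 [611.  276.8] [611.4 278.6]
```

View pics/top8.png

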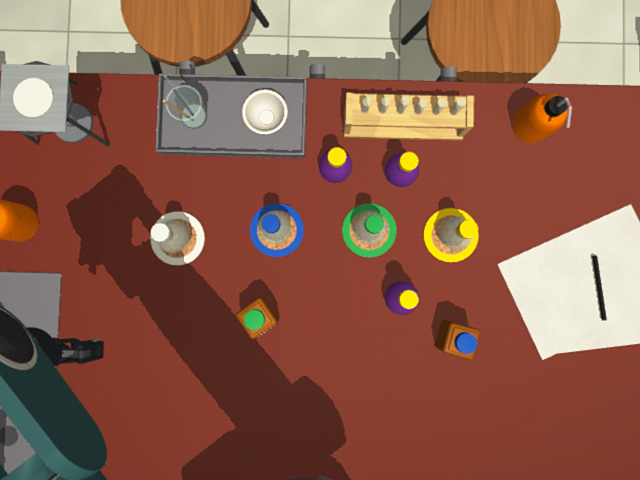

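View pics/scene8.png

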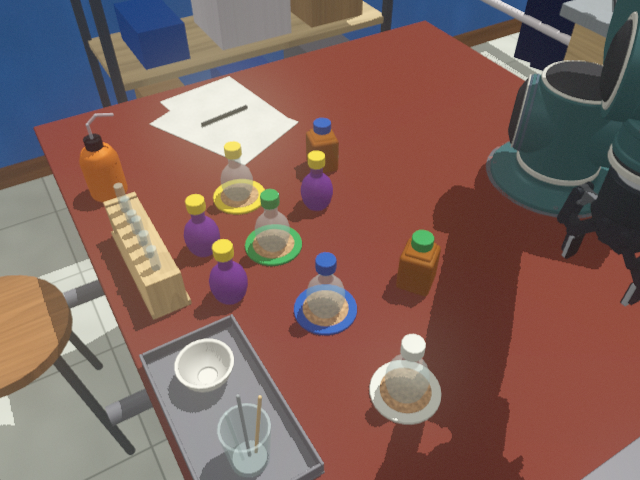

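All four stand upright in the right places. The yellow stopper merges with its rim in the mask, and the scene view suggests y≈-286 against a mat centre of -281. I'll check that one more closely.

Run:
```python
from mat import *
T=vision.get_calibration("top");S=vision.get_calibration("scene")
print("exp stopper mid at mat centre",proj(T,[.6308,-.281,.119]),proj(S,[.6308,-.281,.119]),"blue exp",proj(S,[.631,.0717,.119]),"green",proj(S,[.6355,-.1157,.119]))
a=cv2.imread("pics/top8.png")[195:275,410:490];b=cv2.imread("pics/scene8.png")[135:215,200:280]
cv2.imwrite("pics/z8.png",np.hstack([cv2.resize(i,(400,400),interpolation=cv2.INTER_NEAREST) for i in(a,b)]))
```

```text
exp stopper mid at mat centre [465.35582362 229.61041551] [232.96404614 151.36418374] blue exp [324.96709502 263.29800713] green [269.08156548 198.94693811]
```

View pics/z8.png

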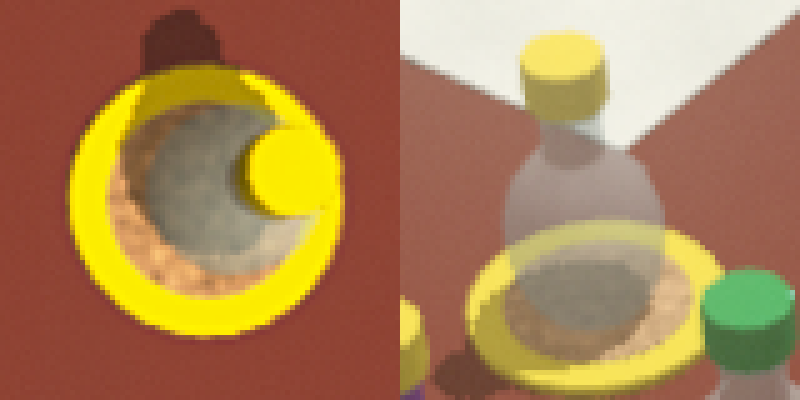

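Run:
```python
from mat import *
T=vision.get_calibration("top");S=vision.get_calibration("scene")
for n,a,b in[("yellow",(468.6,229.2),(232.8,150.2)),("blue",(270.5,223.2),(325.2,263)),("green",(373.8,223.5),(269.4,198.5)),("white",(159.5,232),(413,347))]:
    p,e=tri(T,a,S,b);print(n,(p*1000).round(1),round(e*1000,1))
i=cv2.imread("pics/scene8.png")[320:370,390:440];j=cv2.imread("pics/top8.png")[210:260,140:190]
cv2.imwrite("pics/z9.png",np.hstack([cv2.resize(k,(400,400),interpolation=cv2.INTER_NEAREST) for k in(i,j)]))
```

```text
yellow [ 630.4 -286.1  118.8] 2.9
blue [632.2  73.7 122.2] 0.6
green [ 636.4 -114.   121.8] 1.6
white [610.5 275.7 123.5] 0.4
```

View pics/z9.png

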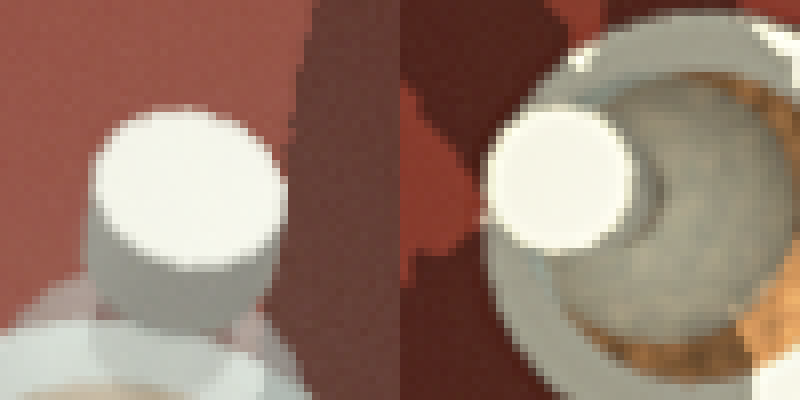

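Part of that is an outward bias, because the top view mostly sees the stopper's top face. A wrist view from above the yellow mat will settle it, and there's plenty of time.

Request:
{"fn": "play_rows", "kwargs": {"targets": [[85,[12,33,0],0],[85,[24,66,0],0],[85,[36,99,0],0],[85,[48,132,0],0],[85,[60,165,0],0]]}}

```text
time: 29.7
position: [0.4811, 0.2057, 0.2539]
tool_rot: [[1.0, -0.001, 0.0], [-0.001, -1.0, -0.0], [0.0, 0.0, -1.0]]
wrist_force: [0.5, -0.4, -0.0]
finger_gap: 0.0847
```

Request:
{"fn": "play_rows", "kwargs": {"targets": [[85,[12,33,0],0],[85,[24,66,0],0],[85,[36,99,0],0],[85,[48,132,0],0],[85,[60,165,0],0]]}}

```text
time: 30.12
position: [0.5409, 0.0403, 0.254]
tool_rot: [[1.0, -0.001, 0.0], [-0.001, -1.0, -0.0], [0.0, 0.0, -1.0]]
wrist_force: [0.7, 0.1, 0.4]
finger_gap: 0.0851
```

Request:
{"fn": "play_rows", "kwargs": {"targets": [[85,[12,33,0],0],[85,[24,66,0],0],[85,[36,99,0],0],[85,[48,132,0],0],[85,[60,165,0],0]]}}

```text
time: 30.53
position: [0.6006, -0.1249, 0.2538]
tool_rot: [[1.0, -0.001, 0.0], [-0.001, -1.0, -0.0], [0.0, 0.0, -1.0]]
wrist_force: [0.7, 0.9, -0.3]
finger_gap: 0.0849
```

Request:
{"fn": "play_rows", "kwargs": {"targets": [[85,[10,33,0],0],[85,[20,66,0],0],[85,[30,99,0],0],[85,[33,130,0],0],[85,[33,159,0],0]]}}

```text
time: 30.95
position: [0.6334, -0.284, 0.2532]
tool_rot: [[1.0, -0.001, -0.001], [-0.001, -1.0, 0.0], [-0.001, -0.0, -1.0]]
wrist_force: [0.2, 0.3, -0.2]
finger_gap: 0.0854
```

Request:
{"fn": "play_rows", "kwargs": {"targets": [[85,[0,0,0],0],[85,[0,0,0],0],[85,[0,0,0],0],[85,[0,0,0],0],[85,[0,0,0],0]]}}

```text
time: 31.37
position: [0.6336, -0.2802, 0.2541]
tool_rot: [[1.0, 0.001, 0.0], [0.001, -1.0, -0.0], [0.0, 0.0, -1.0]]
wrist_force: [0.4, 0.2, 0.0]
finger_gap: 0.0851
```

Run:
```python
from mat import *
s=ctrl.read_state();print((s["position"]*1000).round(1))
c=vision.get_calibration("wrist");im=vision.grab_frame("wrist");cv2.imwrite("pics/w9.png",im[:,:,::-1])
print("expected stopper mid, top, mat",[proj(c,[.6308,-.281,z]).round(1) for z in(.119,.130,.006)])
for x in blobs(im,"yellow"): print(x)
cv2.imwrite("pics/w9z.png",cv2.resize(im[120:300,200:440,::-1],None,fx=3,fy=3,interpolation=cv2.INTER_NEAREST))
```

```text
[ 633.6 -280.2  254.1]
expected stopper mid, top, mat [array([319.6, 233.5]), array([319.7, 238.1]), array([319.2, 200.9])]
(array([151.4,  45.4]), array([ 120,   15,   64,   61, 2968], dtype=int32))
(array([319.7, 204.6]), array([ 265,  146,  109,  114, 5532], dtype=int32))
(array([204.7, 383.1]), array([186, 358,  34,  46, 871], dtype=int32))
```

View pics/w9z.png

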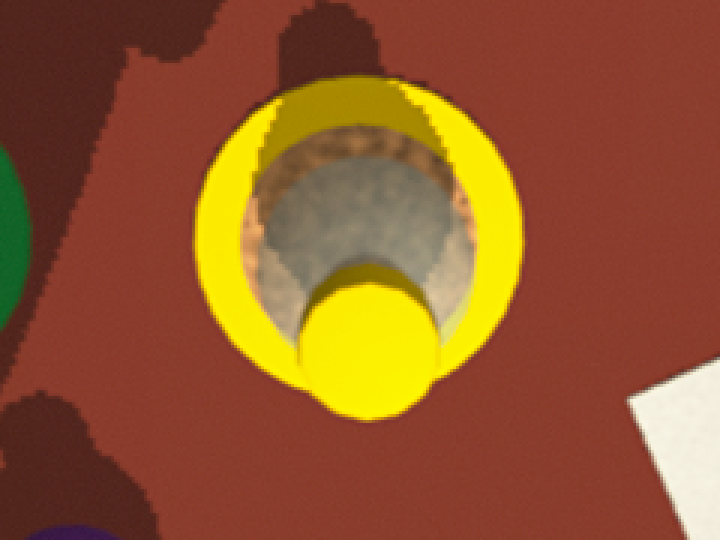

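Seen from directly above, the top face of the yellow stopper is at (322.7,237) and the expected position is (319.7,238), so it is about 2 mm off-centre. That is fine. The gripper is over 100 mm clear of everything, so I'm handing in.

Run:
```python
from station import close_job, ctrl
print(ctrl.read_state()["time"]); print(close_job())
```

```text
31.4167
the job is handed in; nothing more can be done
None
```

All four flasks now stand upright on the mats matching their stoppers, and the job is handed in at 31.4 s of the 128 s allowed. I moved them in the order blue, yellow, green, white, so each mat was clear before it was filled. Each flask was lifted by its stopper and lowered until it touched the mat before I let go.

**Final checks:**
- **Placement:** By my measurements the flasks sit about 2–3 mm from the middle of their mats.
- **One disagreement:** The overhead and scene cameras suggested the yellow flask was about 5 mm off-centre. A wrist-camera view from directly above showed about 2 mm, so I left it.
- **Everything else:** The two brown bottles and the three purple look-alikes measure where they started, to within about 1 mm.
- **Forces and clearance:** The highest wrist force reading was about 6 N. The open gripper was about 0.1 m above everything at hand-in.

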